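# Tighten the shaker's plate clamp with the flat driver

## Robot

A 6-joint arm with a two-finger parallel gripper is mounted at the origin on the work surface. World frame = base frame: x ahead of the robot, y to its left, z up, the work surface at z = 0. Lengths are in m, angles in rad, forces in N, time in s.
With the tool pointing down it reaches from about 0.375 to 0.925 m from the base axis. Payload 5.7 kg.
Tool frame: the origin (TCP) lies on the front face of the gripper's body, between the roots of the fingers; the fingertips stand r.nose_length ahead of it and the grasp point (between the pads) lies 54 mm ahead of it (r.nose_length is the distance from the TCP to the fingertips, in m); z points along the fingers, x is the direction in which the jaws open and shut, and the axes are right-handed (so a half turn about z gives the same grasp; the last joint's range is limited). The gripper opens to 85 mm and grips with 20 to 120 N. Pads are 22 mm wide; open, the fingers measure 114 mm over their backs; the gripper's body (76 mm by 85 mm) begins 54 mm behind the grasp point. The pads swing forward as they close: fully open they stand 13 mm farther back than shut.
Start: joints at [1, 0.359, 1.51, -0, 1.272, -0.115], TCP at [0.264, 0.539, 0.304] pointing down, gripper open.
Joint ranges: [-2.97, 2.97], [-1.01, 2.36], [0.21, 2.38], [-0.96, 4.11], [0.2, 2.71], [-2.98, 2.98]. Speed limits (rad/s): [2.39, 2.39, 3.14, 3.14, 3.14, 3.14].

## Interface

Orientations are given as a unit quaternion [w, x, y, z].
In Python, from plant import r gives the robot as it stands. The module is installed in compiled form; this text tells all that it offers.
- The arm moves only by the tool move_arm, never from a script. Its argument "commands" is a list that holds one entry, the list of rows, each a list of 6 numbers: the shift along the tool's x, y, z in mm, then the turn, a rotation vector about the tool's x, y, z in units of 6 degrees (1.0 is 6 degrees). In form: [[[dx, dy, dz, ax, ay, az], ...]]. A call has 1 to 20 rows; each row shifts and turns the commanded pose from where the row before left it, along the tool's axes as they then stand; what a row does not reach is not made up. A row lasts 1/8 s, in which the tool goes at most 62.5 mm and 10.7 degrees, less where a joint would pass 70% of its speed; a pose out of reach is approached as far as the arm can. A call is refused whole if a number of a shift passes 62.5 or a number of a turn 1, either way. A call with a gripper value outside its range is refused whole. "grip" is the gripper command: -1 is fully open, 1 is shut, values between are in proportion, set as the call begins (left out, the last holds). The fingers move at their own pace and stop on an object; the grip force is fixed at half the most. Time passes only in rows, so rows that do not move let the fingers close. It gives the time, the measured TCP pose, the force and the opening at its end, in the units of the state.
- r.sense(): the state, without advancing time (a new reading comes with each control period).
- r.get_image(name): name is "scene" or "top"; returns the picture (400x640x3 uint8, red, green, blue); there is no depth.
- r.get_calibration(name): a dict with "K" (3x3 intrinsics, pixels), "eye" and "orientation" of the camera in the world. Camera axes: x right, y down, z forward; pixel columns grow to the right and rows downward; lengths in m; the calibration is good to about 2 mm. A picture is of the moment at which its call begins. get_calibration takes no time and is no camera call.
- r.sign_off(): hands the job in, once; it reports no verdict.
The state is a dict: "time_s": time; "joint_pos": joint angles; "qvel": joint speeds; "joint_efforts": joint torques, N m; "tool_pos": TCP position; "ee_rot": TCP orientation; "wrist_force": force on the tool from outside, world axes, zero at the start; "moment": the same for the moment, N m; "grip_width": opening from 0.0 (shut) to 1.0 (fully open).
Only numpy, scipy, OpenCV 4.12 (cv2) and the standard library are available. Lean on these libraries where they do the work, as an engineer would, in place of code of your own. Each camera call takes 0.05 s, during which the arm holds its last target. There are 200 camera calls.

## Task

Take the flat driver from its blue stand, seat its blade in the slotted clamp screw on the microplate shaker and turn the screw clockwise by about 75 degrees, following it down so that the blade stays in the slot, until the brass tab holds the plate tight. Press and turn gently (never over 20 N on the screw), touch the shaker, clamp and plate only with the driver's blade, then stand the driver back in its stand, fully down, let go, and leave the other things as they are.

Things in the scene. Friction and masses are not known exactly. Their poses are not given: they have to be found in the camera images.
- driver_grip (a point): Flat driver, 120 mm long, 90 g: orange square handle 24 x 24 mm in section and 70 mm long, steel shaft 8 mm thick, flat blade. This point is the centre of the handle, 85 mm above the blade's tip. Its z axis points from tip to handle end (up), its x axis lies along the blade's width; the handle's flats face its x and y. It starts upright in its stand.
- driver_tip (a point): Middle of the end of the driver's flat blade (14 mm wide along its x, 3 mm thick along its y); z points up to the handle.
- stand_top (a point): Blue driver stand, a fixed block 60 x 60 x 60 mm with a square hole 19 mm wide straight through it from top to bottom; this point is the centre of the hole's mouth in the top face. When the driver is stowed its tip is 50 mm below this point and its handle's underside rests on the top face.
- screw_place (a point): Where the clamp screw should stand: centre of the round steel head's top face when fully loosened, 103 mm above the bench; axes as the shaker's. Measured only roughly: the real head is fixed up to 3.5 mm off this point along the shaker's x and along its y, and up to 5 mm higher or lower; find it by feel or by sight. The head is 24 mm across, 8 mm high.
- screw (a joint): Angle of the clamp screw, rad, growing clockwise from above: 0 fully loose; tight from 1.15 on; hard stop at 1.6, need not be reached. Starts at 0 to 0.2. The slot runs right across the head, 4.5 mm wide and 5 mm deep, and lies, within 0.35 rad, at 0.6 rad minus this angle counter-clockwise from screw_place's x axis. It sinks 4 mm per rad; takes 0.05 to 0.08 N m.
- plate_center (a point): White 96-well microplate, 85.5 x 128 x 14.4 mm, 120 g, loose in the shaker's nest with 1.5 mm play; this point is its centre, half-way up. Under the screw's head a brass tab (22 x 46 mm, 3 mm thick, sprung 2 N per mm) starts 2 to 3 mm above the plate's edge, meets it as the screw turns, and presses with 3 to 7 N when the screw is tight.
- shaker: White microplate shaker with aluminium platform, 170 x 250 mm, platform 65 mm high, fixed; origin under its centre, z up; the screw stands 86 mm along its +y from the centre. The screw's foot is 32 x 30 mm.
- trough: Clear reagent trough 55 x 80 x 40 mm, loose, not to be disturbed; origin under its centre.
- tube_rack: Green tube rack 55 x 80 mm, 52 mm high with orange-capped tubes, loose, not to be disturbed; origin under its centre.
- tip_box: White and yellow pipette-tip box 85 x 120 x 66 mm, loose, not to be disturbed; origin under its centre.
- spare_plate: Second microplate with amber wells, 85.5 x 128 x 14.4 mm, loose, not to be disturbed; origin under its centre.
- bottle: Glass jar with blue cap, 64 mm across, 120 mm high, loose, not to be disturbed; origin under its centre.
- red_jar: Red jar with metal cap, 60 mm across, 70 mm high, loose, not to be disturbed; origin under its centre.
- vial: Small vial with orange cap, 22 mm across, 45 mm high, loose, not to be disturbed; origin under its centre.
There are look-alikes about, which are no part of the job. There is more than one size of the part that bears driver_grip; the job needs the middle-sized.

How it is judged:
By the outcome, as a careful person would: the job done as asked, in the order asked, and still so for the second after the job is handed in, with the robot touching nothing.
It also fails if it takes over 72 s, if anything falls off the work surface, if the arm or the gripper's body presses on something with over 40 N, if the wrist force passes 120 N, or if a joint passes its speed limit or range.

## Working session

There is one attempt and no reset: what is moved stays moved. The work goes in short steps, Python scripts to look and compute and a tool call to move; the robot and the scene stay as the last step left them, time stands still between calls to the robot, and variables do not carry over. Pictures are saved under pics/ and viewed, about 8 in all and at most 12, crops included, and the job is handed in when it is done.

Besides the shell and the picture viewer there is one more tool, called by a JSON object that holds its "method" and its "body", one argument or row to a line. move_arm: Moves the arm, as the interface text tells. Its arguments: {"type":"object","properties":{"commands":{"type":"array","items":{"type":"array","items":{"type":"array","items":{"type":"number"}}}},"grip":{"type":"number"}},"required":["commands"]}

```bash
mkdir -p pics
python3 - <<'E'
from plant import r
import cv2,numpy as np
for n in("scene","top"):
    cv2.imwrite(f"pics/{n}0.png",r.get_image(n)[...,::-1]); c=r.get_calibration(n); print(n,c)
print(r.sense(), r.nose_length)
E
```

```text
scene {'K': array([[471.58875912,   0.        , 317.48360604],
       [  0.        , 471.58875912, 193.01925788],
       [  0.        ,   0.        ,   1.        ]]), 'eye': array([1.14908942, 1.09487214, 0.92435707]), 'orientation': array([-0.11685574,  0.19851366,  0.86160492, -0.45229859])}
top {'K': array([[471.56387316,   0.        , 316.58087192],
       [  0.        , 471.56387316, 199.40431486],
       [  0.        ,   0.        ,   1.        ]]), 'eye': array([3.89127814e-01, 2.27450527e-04, 1.43876974e+00]), 'orientation': array([-0.04386266,  0.71440958, -0.69723567,  0.03946453])}
{'time_s': 0.1, 'joint_pos': array([ 9.99946039e-01,  3.59447470e-01,  1.51134260e+00, -1.10465930e-05,
        1.27251141e+00, -1.15080438e-01]), 'qvel': array([-4.00657716e-04, -1.59611687e-03, -1.11167140e-03,  5.47413311e-05,
       -5.72950379e-05,  2.06352772e-04]), 'joint_efforts': array([-1.01592945e-03, -5.28654206e+01, -2.79350871e+01, -3.93359414e-04,
        4.83539028e-03, -9.60921795e-06]), 'tool_pos': array([0.26381732, 0.53832699, 0.30312191]), 'ee_rot': array([ 3.70576801e-04,  8.48572252e-01,  5.29078824e-01, -7.69882578e-04]), 'wrist_force': array([-1.00144496, -0.29601137,  0.9842141 ]), 'moment': array([-0.01237116, -0.01321298,  0.06727849]), 'grip_width': 0.9974866273225969} 0.0726
```

View pics/scene0.png

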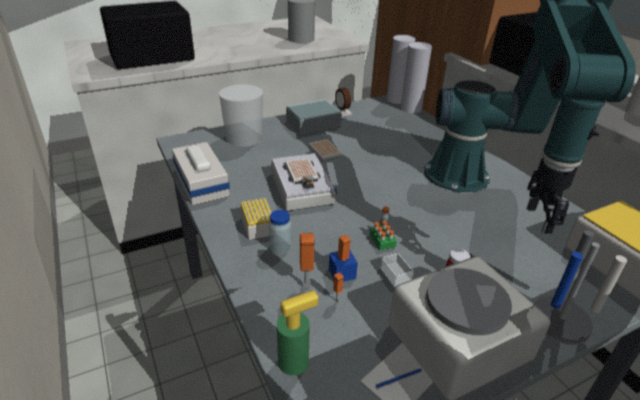

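View pics/top0.png

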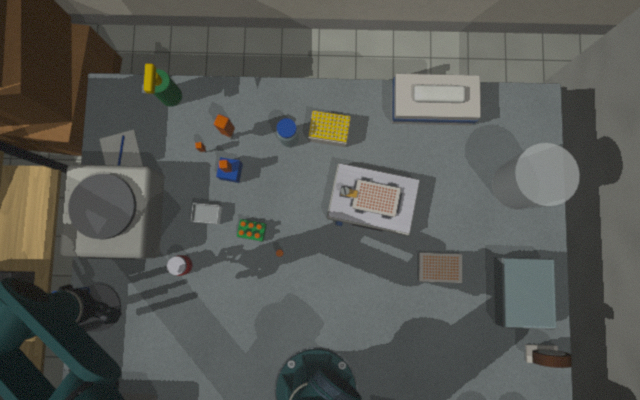

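```bash
cat > h.py <<'E'
from plant import r
import cv2,numpy as np
from scipy.spatial.transform import Rotation as R
C={n:r.get_calibration(n) for n in("scene","top")}
def Rm(n): q=C[n]["orientation"]; return R.from_quat([q[1],q[2],q[3],q[0]]).as_matrix()
def ray(n,u,v):
    d=Rm(n)@np.linalg.inv(C[n]["K"])@[u,v,1.]; return C[n]["eye"],d/np.linalg.norm(d)
def onz(n,u,v,z): e,d=ray(n,u,v); return e+d*(z-e[2])/d[2]
def proj(n,p): q=C[n]["K"]@(Rm(n).T@(np.array(p)-C[n]["eye"])); return q[:2]/q[2]
def tri(a,b):
    A=np.zeros((3,3));B=np.zeros(3)
    for n,(u,v) in(("scene",a),("top",b)):
        e,d=ray(n,u,v);P=np.eye(3)-np.outer(d,d);A+=P;B+=P@e
    return np.linalg.solve(A,B)
def snap(n,f,box=None,s=1):
    im=r.get_image(n)[...,::-1]
    if box: x,y,w,h=box; im=im[y:y+h,x:x+w]
    im=cv2.resize(im,None,fx=s,fy=s,interpolation=cv2.INTER_CUBIC); cv2.imwrite(f"pics/{f}.png",im); return im
def tcp():
    s=r.sense();q=s["ee_rot"];return s["tool_pos"],R.from_quat([q[1],q[2],q[3],q[0]])
E
python3 - <<'E'
from h import *
a=cv2.resize(r.get_image("top")[110:200,180:255,::-1],None,fx=5,fy=5,interpolation=cv2.INTER_CUBIC)
b=cv2.resize(r.get_image("scene")[225:310,285:365,::-1],None,fx=5,fy=5,interpolation=cv2.INTER_CUBIC)
c=np.zeros((450,780,3),np.uint8);c[:450,:375]=a;c[:425,378:778]=b;cv2.imwrite("pics/d1.png",c)
a=cv2.resize(r.get_image("top")[155:245,320:430,::-1],None,fx=7,fy=6.5,interpolation=cv2.INTER_CUBIC);cv2.imwrite("pics/s1.png",a)
E
```

```text
(no output)
```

View pics/d1.png

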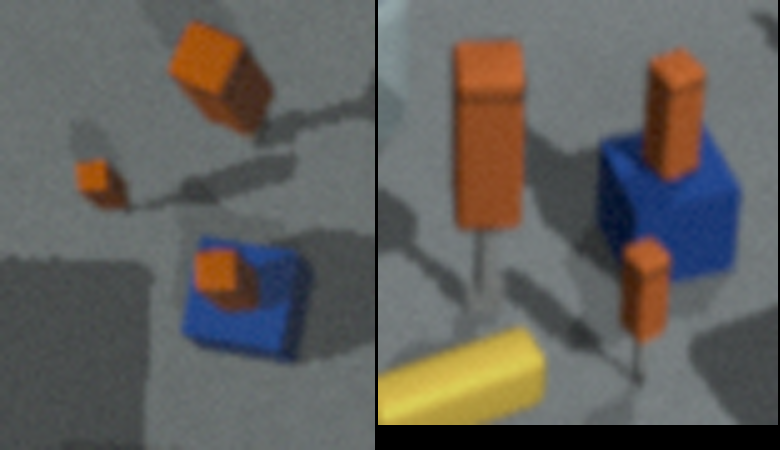

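View pics/s1.png

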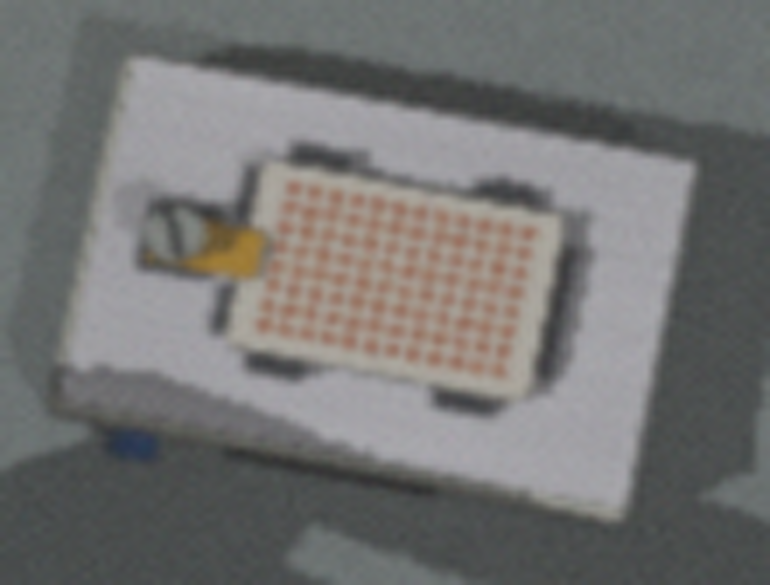

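Drivers in the top view: large free-standing at (223,124), small at (200,146), middle-sized in the blue stand at (229,168). The last fits the description (blue stand, middle size), and the crop confirms it. The screw head is at top px about (345,191), with its slot running from upper left to lower right.

```bash
cat >> h.py <<'E'
def avg(n,k=6): return np.mean([r.get_image(n).astype(np.float32) for _ in range(k)],0)
E
python3 - <<'E'
from h import *
T=avg("top");S=avg("scene"); np.save("T0.npy",T);np.save("S0.npy",S)
def big(im,x,y,w,h,s=8): return cv2.resize(im[y:y+h,x:x+w],None,fx=s,fy=s,interpolation=cv2.INTER_CUBIC)
def back(p,x,y,s=8): return (np.array(p)+.5)/s-.5+[x,y]
def largest(m):
    c=max(cv2.findContours(m.astype(np.uint8),0,2)[0],key=cv2.contourArea);return c
# handle: top face bright orange; stand: blue
for n,im,box in(("top",T,(205,145,50,45)),("scene",S,(320,228,50,60))):
    b=big(im,*box);x,y=box[:2];rr,g,bl=b[...,0],b[...,1],b[...,2]
    o=(rr>1.6*bl)&(rr>60);blu=(bl>1.5*rr)&(bl>50)
    print(n,"orange R pct",np.percentile(rr[o],[5,25,50,75,95]),"blue",np.percentile(bl[blu],[5,25,50,75,95]))
    for nm,m in(("orange",o),("blue",blu|o if n=="top" else blu)):
        q=cv2.minAreaRect(largest(m)); print(nm,back(q[0],x,y),np.array(q[1])/8,q[2])
    if n=="top":
        thr=cv2.threshold(np.clip(rr[o],0,255).astype(np.uint8),0,255,cv2.THRESH_OTSU)[0]
        t=o&(rr>thr); q=cv2.minAreaRect(largest(t)); print("htop",thr,back(q[0],x,y),np.array(q[1])/8,q[2]); 
        p=[onz(n,*back(k,x,y),.13)[:2] for k in cv2.boxPoints(q)]; print(np.round(p,4))
        print("htop centre",onz(n,*back(q[0],x,y),.13))
        thr=cv2.threshold(np.clip(bl[blu],0,255).astype(np.uint8),0,255,cv2.THRESH_OTSU)[0]
        t=(blu&(bl>thr))|o; q=cv2.minAreaRect(largest(t)); print("stop",thr,back(q[0],x,y),np.array(q[1])/8,q[2]); print(np.round([onz(n,*back(k,x,y),.06)[:2] for k in cv2.boxPoints(q)],4))
# shaker platform
g=big(T,320,155,110,90,4); m=(g.mean(2)>cv2.threshold(np.clip(g.mean(2),0,255).astype(np.uint8),0,255,cv2.THRESH_OTSU)[0])
q=cv2.minAreaRect(largest(m)); P=np.array([onz("top",*back(k,320,155,4),.065)[:2] for k in cv2.boxPoints(q)]);print("plat",P,np.linalg.norm(P[0]-P[1]),np.linalg.norm(P[1]-P[2]))
a=cv2.resize(T[180:206,332:362,::-1],None,fx=14,fy=14,interpolation=cv2.INTER_CUBIC)
b=cv2.resize(S[168:194,293:323,::-1],None,fx=14,fy=14,interpolation=cv2.INTER_CUBIC)
c=np.hstack([a,b])[:, :800];c=np.hstack([a[:, :390],b[:, :400]]);cv2.imwrite("pics/s2.png",np.clip(c*1.3,0,255))
print(proj("scene",onz("top",345,191.2,.103)))
E
```

```text
top orange R pct [ 65.65044403  85.09512138 136.32497406 164.45733261 168.56164169] blue [ 60.52060661  88.01971054 109.9699173  132.43106842 135.25193329]
orange [224.42140961 165.33910751] [11.64193439 11.28123474] 84.2894058227539
blue [228.85561752 169.06456566] [23.95563889 22.61703873] 9.865806579589844
htop 119.0 [222.57011223 163.7315979 ] [8.08654022 7.93514013] 85.91438293457031
[[0.6495 0.2906]
 [0.6517 0.2683]
 [0.6286 0.2656]
 [0.6264 0.2879]]
htop centre [0.63904861 0.27809723 0.13      ]
stop 103.0 [226.3196125  173.27041626] [20.42509651 10.67998123] 10.664575576782227
[[0.6131 0.3127]
 [0.6448 0.3084]
 [0.6348 0.2482]
 [0.6032 0.2526]]
scene orange R pct [ 69.41424866  91.91667175 142.34602356 153.26675415 179.21289673] blue [ 51.23305607 109.20494843 116.77461243 118.34985542 140.74561691]
orange [343.85655975 247.25305939] [11.1917944  25.80590248] 3.972496509552002
blue [342.75 265.75] [30.625 28.875] 90.0
plat [[ 0.49953376 -0.0180004 ]
 [ 0.66335777 -0.0483232 ]
 [ 0.61749535 -0.29241329]
 [ 0.4551331  -0.25893644]] 0.1666066509851468 0.248361298547658
[309.98278134 176.30532315][ WARN:0@39.388] global loadsave.cpp:1063 imwrite_ Unsupported depth image for selected encoder is fallbacked to CV_8U.
```

View pics/s2.png

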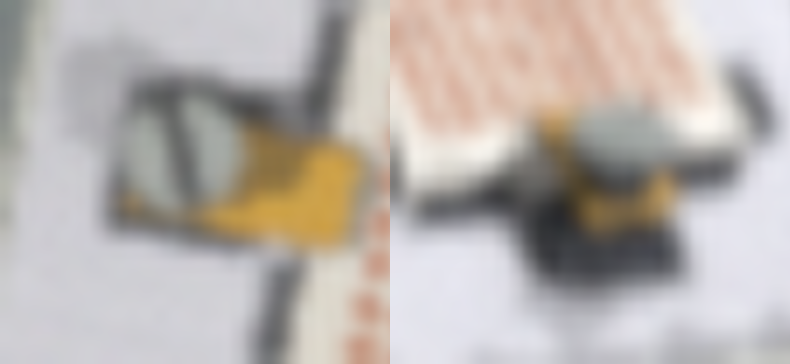

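Run:
```python
from h import *
f=lambda u,v,x,y:((u+.5)/14-.5+x,(v+.5)/14-.5+y)
t=f(184,152,332,180);s=f(235,138,293,168)
print("head tri",tri(s,t)); 
for z in(.098,.103,.108):print(onz("top",*t,z),onz("scene",*s,z))
a=onz("top",*f(162,90,332,180),.103);b=onz("top",*f(190,205,332,180),.103);print("slot deg",np.degrees(np.arctan2(*(a-b)[1::-1])))
P=np.array([[ 0.4995,-0.0180],[ 0.6634,-0.0483],[ 0.6175,-0.2924],[ 0.4551,-0.2589]])
c=P.mean(0);y=(P[0]+P[1]-P[2]-P[3]);y/=np.linalg.norm(y);print("shaker c",c,"yaw",np.degrees(np.arctan2(-y[0],y[1])),"screw place",c+.086*y)
# handle top triangulated
print("handle top tri",tri((285+(678-378)/5,225+66/5),(180+217/5,110+270/5)),"via .13 scene",onz("scene",285+(678-378)/5,225+66/5,.13))
print("large base",onz("top",180+262/5,110+133/5,0),"top large",tri((285+(490-378)/5,225+66/5),(180+208/5,110+55/5)),"small base",onz("top",180+127/5,110+207/5,0),tri((285+(645-378)/5,225+255/5),(180+93/5,110+177/5)))
```

```text
head tri [ 0.57553726 -0.0693032   0.09998802]
[ 0.57580809 -0.06940282  0.098     ] [ 0.57415925 -0.0721157   0.098     ]
[ 0.57511192 -0.06914315  0.103     ] [ 0.57763795 -0.06505466  0.103     ]
[ 0.57441575 -0.06888349  0.108     ] [ 0.58111666 -0.05799362  0.108     ]
slot deg 14.593928035776527
shaker c [ 0.558875 -0.1544  ] yaw -10.546884274550697 screw place [ 0.57461644 -0.06985293]
handle top tri [0.63877827 0.2765553  0.12663052] via .13 scene [0.64074425 0.28015299 0.13      ]
large base [0.7506644  0.27910598 0.        ] top large [0.75104984 0.27891086 0.16826994] small base [0.70158651 0.36107175 0.        ] [0.70063068 0.3593537  0.08808893]
```

```bash
cat >> h.py <<'E'
def goto(p,th=None):
    t,Q=tcp(); X=Q.as_matrix()
    now=np.degrees(np.arctan2(X[1,0],X[0,0])); d=(X.T@(np.array(p)-t))*1e3
    print("tcp",t.round(4),"theta",now.round(2),"tilt",(X[:2,2]*57.3).round(2),"shift mm",d.round(2))
    if th is not None: print("az units",((now-th+180)%360-180)/6)
    s=r.sense();print("t",s["time_s"],"F",s["wrist_force"].round(2),"M",s["moment"].round(3),"w",round(s["grip_width"],3),"q",s["joint_pos"].round(2))
E
python3 -c "
from h import *
goto([.639,.278,.235],96)"
```

```text
tcp [0.2641 0.5387 0.3039] theta 63.89 tilt [-0. -0.] shift mm [-69.11 451.4   68.91]
az units -5.35208238695841
t 0.85 F [-0.36 -0.46  0.75] M [-0.058 -0.    -0.013] w 0.997 q [ 1.    0.36  1.51 -0.    1.27 -0.12]
```

{"method": "move_arm", "body": {
  "commands": [
    [[-4.9, 32.2, 4.9, 0, 0, 0], [-4.9, 32.2, 4.9, 0, 0, 0], [-4.9, 32.2, 4.9, 0, 0, 0], [-4.9, 32.2, 4.9, 0, 0, 0], [-4.9, 32.2, 4.9, 0, 0, 0], [-4.9, 32.2, 4.9, 0, 0, 0], [-4.9, 32.2, 4.9, 0, 0, 0], [-4.9, 32.2, 4.9, 0, 0, 0], [-4.9, 32.2, 4.9, 0, 0, 0], [-4.9, 32.2, 4.9, 0, 0, 0], [-4.9, 32.2, 4.9, 0, 0, 0], [-4.9, 32.2, 4.9, 0, 0, 0], [-4.9, 32.2, 4.9, 0, 0, 0], [-4.9, 32.2, 4.9, 0, 0, 0], [0, 0, 0, 0, 0, -0.9], [0, 0, 0, 0, 0, -0.9], [0, 0, 0, 0, 0, -0.9], [0, 0, 0, 0, 0, -0.9], [0, 0, 0, 0, 0, -0.9], [0, 0, 0, 0, 0, -0.85]]
  ],
  "grip": 0.1
}}

```text
time_s: 3.35
tool_pos: [0.6387, 0.2787, 0.2352]
ee_rot: [-0.0, 0.668, 0.744, -0.0]
wrist_force: [-0.5, 0.8, 0.0]
grip_width: 0.449
```

```bash
python3 -c "
from h import *
goto([.639,.278,.149],96)
a=snap('top','g1',(195,135,70,60),6);b=snap('scene','g1b',(300,190,80,100),5)
"
```

```text
tcp [0.6387 0.2787 0.2352] theta 96.16 tilt [-0.01 -0.01] shift mm [-0.69  0.26 86.16]
az units 0.02600771263145892
t 3.35 F [-0.53  0.8   0.01] M [-0.038 -0.021  0.001] w 0.449 q [ 0.31  0.56  1.36 -0.    1.23 -1.37]
```

{"method": "move_arm", "body": {
  "commands": [
    [[-0.7, 0.3, 10, 0, 0, 0], [0, 0, 10, 0, 0, 0], [0, 0, 10, 0, 0, 0], [0, 0, 10, 0, 0, 0], [0, 0, 10, 0, 0, 0], [0, 0, 10, 0, 0, 0], [0, 0, 10, 0, 0, 0], [0, 0, 8, 0, 0, 0], [0, 0, 5, 0, 0, 0], [0, 0, 3, 0, 0, 0], [0, 0, 0, 0, 0, 0]]
  ]
}}

```text
time_s: 4.82
tool_pos: [0.639, 0.278, 0.1492]
ee_rot: [-0.0, 0.669, 0.743, -0.0]
wrist_force: [-0.1, -0.1, 0.8]
grip_width: 0.448
```

{"method": "move_arm", "body": {
  "commands": [
    [[0, 0, 0, 0, 0, 0], [0, 0, 0, 0, 0, 0], [0, 0, 0, 0, 0, 0], [0, 0, 0, 0, 0, 0], [0, 0, 0, 0, 0, 0], [0, 0, 0, 0, 0, 0]]
  ],
  "grip": 1
}}

```text
time_s: 5.58
tool_pos: [0.6393, 0.2781, 0.1497]
ee_rot: [0.0, 0.669, 0.743, 0.0]
wrist_force: [0.3, 0.2, 4.8]
grip_width: 0.277
```

```bash
python3 -c "
from h import *
goto([.639,.278,.149],96)
snap('scene','g2',(300,190,80,100),6)
"
```

```text
tcp [0.6393 0.2781 0.1497] theta 95.98 tilt [0.04 0.01] shift mm [-0.04 -0.33  0.67]
az units -0.0030585634140531206
t 5.575 F [0.26 0.21 4.78] M [-0.036  0.043 -0.03 ] w 0.277 q [ 0.31  0.64  1.43 -0.    1.07 -1.36]
```

View pics/g2.png

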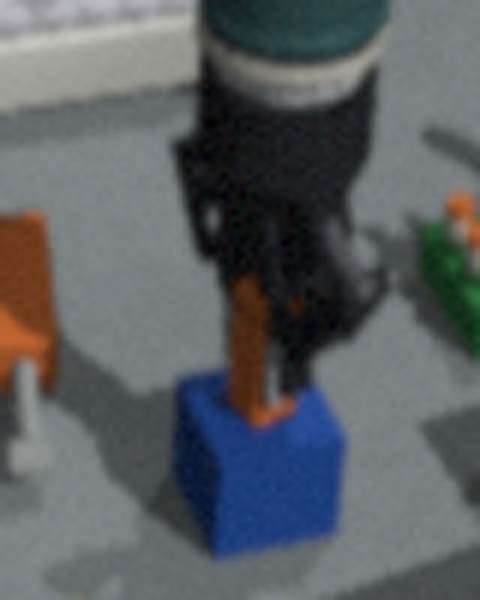

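{"method": "move_arm", "body": {
  "commands": [
    [[0, 0, -4, 0, 0, 0], [0, 0, -8, 0, 0, 0], [0, 0, -14, 0, 0, 0], [0, 0, -14, 0, 0, 0], [0, 0, -14, 0, 0, 0], [0, 0, -14, 0, 0, 0], [0, 0, -14, 0, 0, 0], [0, 0, -14, 0, 0, 0], [0, 0, -14, 0, 0, 0], [0, 0, -10, 0, 0, 0], [0, 0, -6, 0, 0, 0], [0, 0, 0, 0, 0, 0], [0, 0, 0, 0, 0, 0]]
  ]
}}

```text
time_s: 7.25
tool_pos: [0.6388, 0.2779, 0.2747]
ee_rot: [-0.0, 0.669, 0.743, -0.0]
wrist_force: [-0.2, -0.6, -1.0]
grip_width: 0.275
```

```bash
python3 -c "
from h import *
goto([.575,-.07,.275],96)
t,_=tcp();print('tip px expect',proj('scene',t-[0,0,.139]),proj('scene',t-[0,0,.104]))
S=avg('scene');x,y=[int(v) for v in proj('scene',t-[0,0,.12])]
cv2.imwrite('pics/b1.png',cv2.resize(S[y-30:y+20,x-25:x+25,::-1],None,fx=12,fy=12,interpolation=cv2.INTER_CUBIC).clip(0,255).astype(np.uint8));print(x-25,y-30)
"
```

```text
tcp [0.6388 0.2779 0.2747] theta 95.99 tilt [-0.06 -0.02] shift mm [-3.3939e+02 -9.9700e+01 -1.2000e-01]
az units -0.002188975535905987
t 7.25 F [-0.19 -0.58 -0.99] M [ 0.051 -0.019  0.005] w 0.275 q [ 0.31  0.52  1.31 -0.    1.31 -1.36]
tip px expect [345.3645444  235.83239081] [346.11137748 225.33460673]
320 200
```

View pics/b1.png

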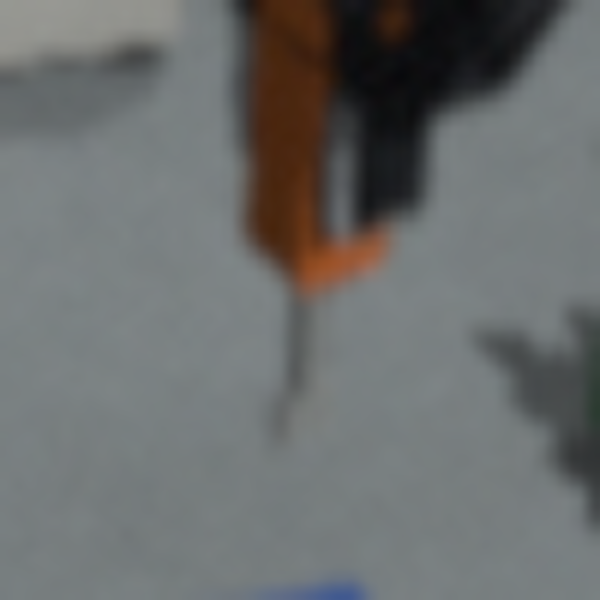

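{"method": "move_arm", "body": {
  "commands": [
    [[-10, -3, 0, 0, 0, 0], [-20, -6, 0, 0, 0, 0], [-25, -7, 0, 0, 0, 0], [-25, -7, 0, 0, 0, 0], [-25, -7, 0, 0, 0, 0], [-20, -6, 0, 0, 0, 0], [-10, -3, 0, 0, 0, 0], [-5, -2, 0, 0, 0, 0], [0, 0, 0, 0, 0, 0], [0, 0, 0, 0, 0, 0]]
  ]
}}

```text
time_s: 8.8
tool_pos: [0.613, 0.1352, 0.2753]
ee_rot: [-0.0, 0.669, 0.743, 0.0]
wrist_force: [0.2, -0.4, -1.7]
grip_width: 0.271
```

```bash
python3 -c "
from h import *
goto([.575,-.07,.275],96)
t,_=tcp();e=proj('scene',t-[0,0,.139]);print('tip px expect',e)
S=avg('scene',10);S0=np.load('S0.npy');x,y=[int(v) for v in e];x-=20;y-=28
for a in (6,96):
  d=np.array([np.cos(np.radians(a)),np.sin(np.radians(a)),0])*.007
  print(a,[((proj('scene',t-[0,0,.139]+k*d)-[x,y]+.5)*12).round() for k in(-1,1)])
A=S[y:y+40,x:x+33];D=np.abs(A-S0[y:y+40,x:x+33])*3
f=lambda z:cv2.resize(z[...,::-1],None,fx=12,fy=12,interpolation=cv2.INTER_CUBIC).clip(0,255).astype(np.uint8)
lo,hi=A.min(),np.percentile(A,97)
cv2.imwrite('pics/b2.png',np.hstack([f((A-lo)*255/(hi-lo)),f(D)]))
"
```

```text
tcp [0.613  0.1352 0.2753] theta 96.02 tilt [0.01 0.01] shift mm [-200.06  -59.31    0.22]
az units 0.004091592474514035
t 8.8 F [ 0.19 -0.4  -1.7 ] M [ 0.013 -0.002 -0.006] w 0.271 q [ 0.11  0.42  1.48  0.    1.24 -1.57]
tip px expect [328.75052797 204.42206603]
6 [array([279., 338.]), array([231., 356.])]
96 [array([239., 332.]), array([271., 362.])]
```

View pics/b2.png

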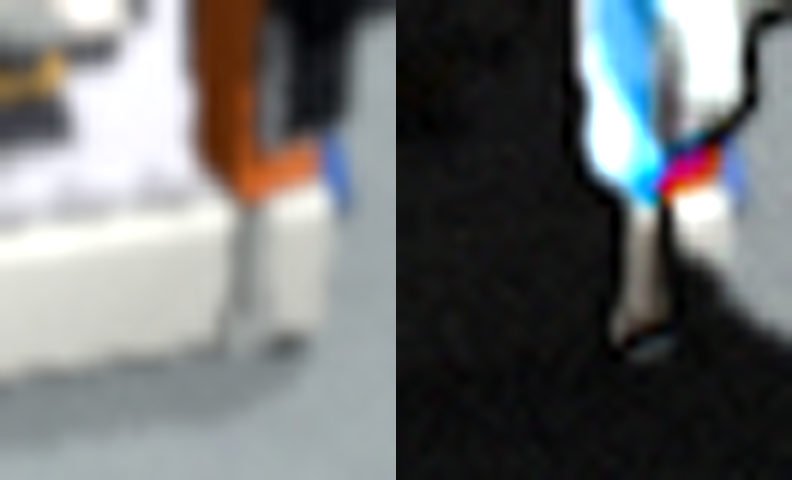

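{"method": "move_arm", "body": {
  "commands": [
    [[0, 0, 0, 0, 0, 0.9], [0, 0, 0, 0, 0, 0.9], [0, 0, 0, 0, 0, 0.9], [0, 0, 0, 0, 0, 0.9], [0, 0, 0, 0, 0, 0.9], [0, 0, 0, 0, 0, 0.9], [0, 0, 0, 0, 0, 0.9], [0, 0, 0, 0, 0, 0]]
  ]
}}

```text
time_s: 10.3
tool_pos: [0.6129, 0.1345, 0.2753]
ee_rot: [0.0, 0.874, 0.487, -0.0]
wrist_force: [-1.1, -0.3, -1.2]
grip_width: 0.274
```

```bash
python3 -c "
from h import *
goto([.575,-.07,.275],14.6+90)
t,_=tcp();e=proj('scene',t-[0,0,.139]);print('tip px expect',e)
S=avg('scene',10);S0=np.load('S0.npy');x,y=[int(v) for v in e]
D=np.abs(S-S0).sum(2)
print(D[y-14:y+5,x-10:x+11].astype(int))
x-=20;y-=28;A=S[y:y+40,x:x+33]
lo,hi=A.min(),np.percentile(A,97)
cv2.imwrite('pics/b3.png',np.hstack([cv2.resize(z[...,::-1],None,fx=12,fy=12,interpolation=cv2.INTER_CUBIC).clip(0,255).astype(np.uint8) for z in((A-lo)*255/(hi-lo),3*np.abs(A-S0[y:y+40,x:x+33]))]))
"
```

```text
tcp [0.6129 0.1345 0.2753] theta 58.23 tilt [-0.   -0.01] shift mm [-193.77   75.46    0.3 ]
az units -7.7283028614257985
t 10.3 F [-1.07 -0.33 -1.2 ] M [-0.02  -0.011  0.033] w 0.274 q [ 0.11  0.42  1.48 -0.    1.24 -0.91]
tip px expect [328.67018048 204.27753668]
[[ 19  19  19  13  17   9 110 212 244 232 226 202 126 103  92 149 182 164
  155 159 160]
 [ 19  17  14  13  14   2  56 113 136 174 193 142  70  82 133 200 221 183
  151 148 157]
 [ 16  20  12  12  12  14   5  28  57 145 208 131  70 197 235 270 261 214
  151 143 155]
 [ 16  15  18  17  18  16  14   9  26 141 223 143  53 223 279 281 264 217
  139 145 153]
 [ 14  19  18  20  17  16  19  15  13 128 191 121   8 179 244 237 224 202
  154 153 155]
 [ 17  18  17  15  16  17  17  15  10 109 145  81   1 130 203 212 211 201
  167 155 156]
 [ 14  15  15  12  12  17  16  16  15 109 127  69   8  83 158 188 197 193
  167 159 154]
 [ 16  15  19  14  14  14  16  10  18 115 122  67  23  30  86 112 159 178
  165 164 155]
 [ 14  15  15  20  19  12  13  12  26 125 116  58  16  10  27  46  95 141
  161 154 159]
 [ 13  16  19  14  18  11  17   3
[... 157 characters left out ...]
4  15  16  17  16   4  68 119 119  84  46   2  11  12  23  50
   82 124 148]
 [ 14  14  14  15  14  16  14   7  70 101 112  92  59   1  14  13  17  18
   39  75 122]
 [ 13  17  17  16  16  10  13   9  68  85  80  54  24   2   8  12  14  15
   15  35  64]
 [ 12  13  11  15  10  11  14   1  37  41  32   7  29  17  10   9  13   7
   10  17  24]
 [  9   8  17  13  13  13   8   7   2   8  13  29  33  16   9   4  11  14
   15  12  16]
 [ 11  13   9   8  15   9   9  10  15  13  12  11  17   8  13   6  12  10
   15  13  13]
 [  8  11   8  10  13   7   8   8  12   8   8  12  10   9  10  12  14  13
    9  13  14]
 [ 10   9  14  11  11   7  10   8  12   9   8  13  12  12  16  15  13  10
   12  13  10]]
```

View pics/b3.png

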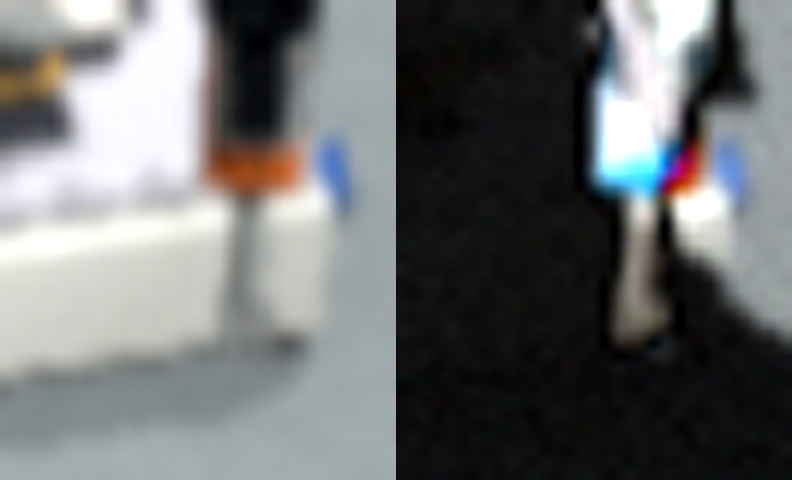

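Blade seen broadside here (about 5 px wide against a 2.7 px shaft), so its width is perpendicular to the jaw axis: blade angle = theta − 90°.

{"method": "move_arm", "body": {
  "commands": [
    [[-10, 4, 0, 0, 0, -0.0], [-20, 8, 0, 0, 0, 0], [-30, 11.5, 0, 0, 0, 0], [-30, 11.5, 0, 0, 0, 0], [-30, 11.5, 0, 0, 0, 0], [-30, 11.5, 0, 0, 0, 0], [-23.8, 9.5, 0, 0, 0, 0], [-15, 6, 0, 0, 0, 0], [-5, 2, 0, 0, 0, 0], [0, 0, 0, 0, 0, -0.9], [0, 0, 0, 0, 0, -0.9], [0, 0, 0, 0, 0, -0.9], [0, 0, 0, 0, 0, -0.9], [0, 0, 0, 0, 0, -0.9], [0, 0, 0, 0, 0, -0.9], [0, 0, 0, 0, 0, -0.9], [0, 0, 0, 0, 0, -0.9], [0, 0, 0, 0, 0, -0.5], [0, 0, 5, 0, 0, 0], [0, 0, 5, 0, 0, 0]]
  ]
}}

```text
time_s: 13.3
tool_pos: [0.5748, -0.0696, 0.2649]
ee_rot: [-0.0, 0.613, 0.79, -0.0]
wrist_force: [-0.0, 0.2, -1.0]
grip_width: 0.275
```

```bash
python3 -c "
from h import *
goto([.575,-.0695,.252],104.6)
t,_=tcp();e=proj('scene',t-[0,0,.139]);print('tip px expect',e,'head px meas 309.3 177.4, model',[proj('scene',[.575,-.0695,z]) for z in(.098,.103,.108)])
S=avg('scene',10);S0=np.load('S0.npy');x,y=[int(v) for v in e]
x-=16;y-=22;A=S[y:y+40,x:x+33];print(x,y)
lo,hi=A.min(),np.percentile(A,97)
cv2.imwrite('pics/b4.png',np.hstack([cv2.resize(z[...,::-1],None,fx=12,fy=12,interpolation=cv2.INTER_CUBIC).clip(0,255).astype(np.uint8) for z in((A-lo)*255/(hi-lo),3*np.abs(A-S0[y:y+40,x:x+33]))]))
"
```

```text
tcp [ 0.5748 -0.0696  0.2649] theta 104.35 tilt [-0.01  0.  ] shift mm [ 0.07  0.24 12.88]
az units -0.04147686961167096
t 13.3 F [-0.01  0.22 -1.01] M [0.012 0.032 0.051] w 0.275 q [-0.24  0.37  1.6   0.    1.17 -2.06]
tip px expect [309.58575377 170.51998237] head px meas 309.3 177.4, model [array([309.4382694 , 177.84176611]), array([309.45697555, 176.54542856]), array([309.47575049, 175.24432322])]
293 148
```

View pics/b4.png

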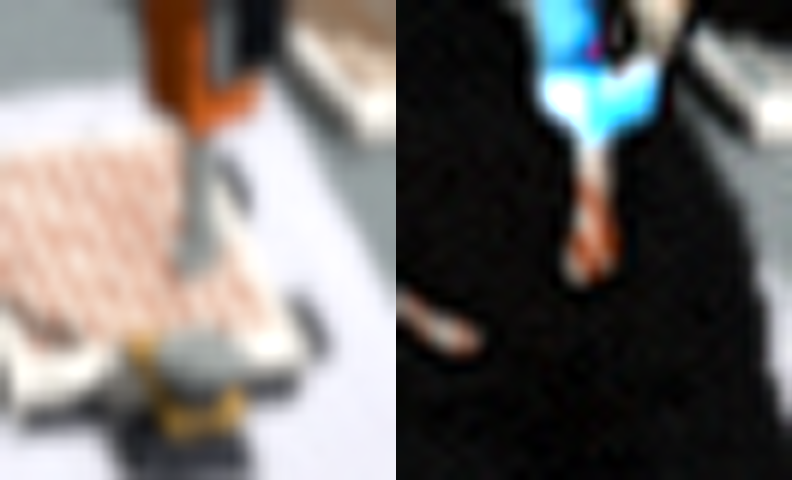

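{"method": "move_arm", "body": {
  "commands": [
    [[0, 0, 4, 0, 0, 0], [0, 0, 5, 0, 0, 0], [0, 0, 4, 0, 0, 0], [0, 0, 3, 0, 0, 0], [0, 0, 1, 0, 0, 0], [0, 0, 0, 0, 0, 0]]
  ]
}}

```text
time_s: 14.55
tool_pos: [0.5749, -0.07, 0.2483]
ee_rot: [-0.0, 0.613, 0.79, -0.0]
wrist_force: [-0.3, 0.3, -0.6]
grip_width: 0.273
```

{"method": "move_arm", "body": {
  "commands": [
    [[0, 0, 0.8, 0, 0, 0], [0, 0, 0.7, 0, 0, 0]]
  ]
}}

```text
time_s: 14.8
tool_pos: [0.5749, -0.0699, 0.2469]
ee_rot: [0.0, 0.613, 0.79, -0.0]
wrist_force: [-1.3, -0.4, -1.4]
grip_width: 0.271
```

{"method": "move_arm", "body": {
  "commands": [
    [[0, 0, 0.8, 0, 0, 0], [0, 0, 0.7, 0, 0, 0]]
  ]
}}

```text
time_s: 15.05
tool_pos: [0.5749, -0.07, 0.2453]
ee_rot: [0.0, 0.613, 0.79, -0.0]
wrist_force: [0.5, -0.3, -1.3]
grip_width: 0.274
```

Tip at about 0.106, no contact so far.

{"method": "move_arm", "body": {
  "commands": [
    [[0, 0, 0.8, 0, 0, 0], [0, 0, 0.7, 0, 0, 0]]
  ]
}}

```text
time_s: 15.3
tool_pos: [0.5748, -0.07, 0.2437]
ee_rot: [-0.0, 0.613, 0.79, -0.0]
wrist_force: [-0.6, -0.5, -1.8]
grip_width: 0.272
```

{"method": "move_arm", "body": {
  "commands": [
    [[0, 0, 0.6, 0, 0, 0], [0, 0, 0.6, 0, 0, 0]]
  ]
}}

```text
time_s: 15.55
tool_pos: [0.5749, -0.07, 0.2426]
ee_rot: [0.0, 0.613, 0.79, -0.0]
wrist_force: [-0.5, -0.1, -1.0]
grip_width: 0.272
```

{"method": "move_arm", "body": {
  "commands": [
    [[0, 0, 0.6, 0, 0, 0], [0, 0, 0.6, 0, 0, 0]]
  ]
}}

```text
time_s: 15.8
tool_pos: [0.575, -0.07, 0.2415]
ee_rot: [0.0, 0.613, 0.79, -0.0]
wrist_force: [-0.5, -0.8, 1.8]
grip_width: 0.272
```

{"method": "move_arm", "body": {
  "commands": [
    [[0, 0, 0.6, 0, 0, 0], [0, 0, 0.6, 0, 0, 0]]
  ]
}}

```text
time_s: 16.05
tool_pos: [0.5748, -0.0699, 0.2401]
ee_rot: [-0.0, 0.613, 0.79, -0.0]
wrist_force: [-0.5, 1.1, 0.3]
grip_width: 0.27
```

{"method": "move_arm", "body": {
  "commands": [
    [[0, 0, 0.5, 0, 0, 0], [0, 0, 0.5, 0, 0, 0]]
  ]
}}

```text
time_s: 16.3
tool_pos: [0.5748, -0.0699, 0.2391]
ee_rot: [-0.0, 0.613, 0.79, -0.0]
wrist_force: [-0.8, 0.4, -1.2]
grip_width: 0.278
```

{"method": "move_arm", "body": {
  "commands": [
    [[0, 0, 0.5, 0, 0, 0], [0, 0, 0.5, 0, 0, 0]]
  ]
}}

```text
time_s: 16.55
tool_pos: [0.5748, -0.0699, 0.2382]
ee_rot: [-0.0, 0.613, 0.79, 0.0]
wrist_force: [-0.5, 1.7, -0.8]
grip_width: 0.274
```

{"method": "move_arm", "body": {
  "commands": [
    [[0, 0, 0.5, 0, 0, 0], [0, 0, 0.5, 0, 0, 0]]
  ]
}}

```text
time_s: 16.8
tool_pos: [0.5748, -0.0699, 0.2372]
ee_rot: [-0.0, 0.613, 0.79, 0.0]
wrist_force: [-0.6, 1.7, 0.7]
grip_width: 0.272
```

{"method": "move_arm", "body": {
  "commands": [
    [[0, 0, 0.5, 0, 0, 0], [0, 0, 0.5, 0, 0, 0]]
  ]
}}

```text
time_s: 17.05
tool_pos: [0.575, -0.0699, 0.2366]
ee_rot: [0.0, 0.613, 0.79, 0.0]
wrist_force: [-1.2, 1.6, 5.2]
grip_width: 0.272
```

{"method": "move_arm", "body": {
  "commands": [
    [[0, 0, -0.5, 0, 0, 0], [0.7, 0, 0, 0, 0, 0], [0.7, 0, 0, 0, 0, 0], [0, 0, 0, 0, 0, 0]]
  ]
}}

```text
time_s: 17.55
tool_pos: [0.5748, -0.0692, 0.2368]
ee_rot: [0.001, 0.613, 0.79, -0.0]
wrist_force: [-1.5, -1.1, 0.7]
grip_width: 0.272
```

{"method": "move_arm", "body": {
  "commands": [
    [[-0.7, 0, 0, 0, 0, 0], [-0.7, 0, 0, 0, 0, 0], [-0.7, 0, 0, 0, 0, 0], [-0.7, 0, 0, 0, 0, 0], [0, 0, 0, 0, 0, 0]]
  ]
}}

```text
time_s: 18.18
tool_pos: [0.575, -0.0705, 0.2367]
ee_rot: [-0.001, 0.613, 0.79, 0.001]
wrist_force: [-0.7, 5.9, 4.1]
grip_width: 0.278
```

Both slot walls and the floor were felt, so the blade is in the slot. Next I centre it and begin turning.

{"method": "move_arm", "body": {
  "commands": [
    [[0.8, 0, -0.3, 0, 0, 0], [0.8, -0.7, 0, 0, 0, 0], [0, 0, 0, 0, 0, 0.5], [0, 0, 0.1, 0, 0, 0.5], [0, 0, 0.2, 0, 0, 0.5], [0, 0, 0.2, 0, 0, 0.5], [0, 0, 0, 0, 0, 0]]
  ]
}}

```text
time_s: 19.05
tool_pos: [0.5744, -0.0697, 0.2364]
ee_rot: [-0.0, 0.692, 0.722, 0.0]
wrist_force: [1.3, 4.9, -0.3]
grip_width: 0.274
```

```bash
python3 -c "
from h import *
goto([.575,-.0698,.2366],104.35-75)"
```

```text
tcp [ 0.5744 -0.0697  0.2364] theta 92.41 tilt [0.02 0.03] shift mm [-0.15  0.64 -0.21]
az units 10.509701979586415
t 19.05 F [ 1.33  4.94 -0.31] M [ 1.149 -0.249  0.051] w 0.274 q [-0.24  0.4   1.64  0.    1.11 -1.85]
```

{"method": "move_arm", "body": {
  "commands": [
    [[0.5, 0, 0.2, 0, 0, 0.5], [0, 0, 0.2, 0, 0, 0.5], [0, 0, 0.2, 0, 0, 0.5], [0, 0, 0.2, 0, 0, 0.5], [0, 0, 0, 0, 0, 0]]
  ]
}}

```text
time_s: 19.68
tool_pos: [0.5744, -0.0692, 0.2357]
ee_rot: [0.0, 0.763, 0.646, 0.0]
wrist_force: [1.3, 4.5, -0.2]
grip_width: 0.274
```

```bash
python3 -c "
from h import *
goto([.575,-.0698,.2366],104.35-75)"
```

```text
tcp [ 0.5744 -0.0692  0.2357] theta 80.46 tilt [0.03 0.02] shift mm [-0.46  0.73 -0.94]
az units 8.5186136490312
t 19.675 F [ 1.3   4.5  -0.25] M [ 1.172 -0.363  0.083] w 0.274 q [-0.24  0.4   1.64  0.    1.11 -1.64]
```

{"method": "move_arm", "body": {
  "commands": [
    [[0.7, 0, 0.2, 0, 0, 0.5], [0, 0, 0.2, 0, 0, 0.5], [0, 0, 0.2, 0, 0, 0.5], [0, 0, 0.2, 0, 0, 0.5], [0, 0, 0, 0, 0, 0]]
  ]
}}

```text
time_s: 20.3
tool_pos: [0.5745, -0.0688, 0.2349]
ee_rot: [0.0, 0.827, 0.563, 0.0]
wrist_force: [1.1, 4.4, 0.3]
grip_width: 0.271
```

```bash
python3 -c "
from h import *
goto([.575,-.0698,.2366],104.35-75)"
```

```text
tcp [ 0.5745 -0.0688  0.2349] theta 68.49 tilt [ 0.03 -0.  ] shift mm [-0.78  0.82 -1.67]
az units 6.523482877065622
t 20.3 F [1.11 4.36 0.32] M [ 1.068 -0.401  0.006] w 0.271 q [-0.24  0.4   1.64  0.    1.11 -1.43]
```

{"method": "move_arm", "body": {
  "commands": [
    [[0.5, 0, 0.2, 0, 0, 0.5], [0.5, 0, 0.2, 0, 0, 0.5], [0, 0, 0.2, 0, 0, 0.5], [0, 0, 0.2, 0, 0, 0.5], [0, 0, 0, 0, 0, 0]]
  ]
}}

```text
time_s: 20.92
tool_pos: [0.5748, -0.0682, 0.2342]
ee_rot: [0.0, 0.881, 0.473, -0.0]
wrist_force: [0.3, 2.5, 0.4]
grip_width: 0.272
```

```bash
python3 -c "
from h import *
goto([.575,-.0698,.2366],104.35-75)"
```

```text
tcp [ 0.5748 -0.0682  0.2342] theta 56.52 tilt [ 0.02 -0.05] shift mm [-1.22  1.07 -2.45]
az units 4.52759727995408
t 20.925 F [0.29 2.48 0.36] M [ 0.593 -0.352  0.022] w 0.272 q [-0.24  0.4   1.64 -0.    1.1  -1.22]
```

{"method": "move_arm", "body": {
  "commands": [
    [[0.3, 0, 0.2, 0, 0, 0.5], [0, 0, 0.2, 0, 0, 0.5], [0, 0, 0.2, 0, 0, 0.5], [0, 0, 0.2, 0, 0, 0.5], [0, 0, 0, 0, 0, 0]]
  ]
}}

```text
time_s: 21.55
tool_pos: [0.575, -0.0679, 0.2334]
ee_rot: [0.0, 0.925, 0.379, 0.0]
wrist_force: [1.3, 3.1, 0.8]
grip_width: 0.271
```

```bash
python3 -c "
from h import *
goto([.575,-.0698,.2366],104.35-75)"
```

```text
tcp [ 0.575  -0.0679  0.2334] theta 44.52 tilt [ 0.02 -0.05] shift mm [-1.27  1.35 -3.21]
az units 2.528780706937179
t 21.55 F [1.32 3.06 0.75] M [ 0.493 -0.314  0.038] w 0.271 q [-0.24  0.4   1.64 -0.    1.1  -1.01]
```

{"method": "move_arm", "body": {
  "commands": [
    [[0.4, 0, 0.2, 0, 0, 0.5], [0, 0, 0.2, 0, 0, 0.5], [0, 0, 0.2, 0, 0, 0.5], [0, 0, 0.2, 0, 0, 0.5], [0, 0, 0, 0, 0, 0]]
  ]
}}

```text
time_s: 22.18
tool_pos: [0.5752, -0.0677, 0.2326]
ee_rot: [0.0, 0.96, 0.28, 0.0]
wrist_force: [1.3, 1.0, 0.2]
grip_width: 0.275
```

```bash
python3 -c "
from h import *
goto([.575,-.0698,.2366],104.35-75)"
```

```text
tcp [ 0.5752 -0.0677  0.2326] theta 32.53 tilt [ 0.02 -0.05] shift mm [-1.34  1.66 -4.  ]
az units 0.5296651440955884
t 22.175 F [1.3  0.99 0.16] M [ 0.314 -0.401 -0.031] w 0.275 q [-0.24  0.4   1.64 -0.    1.1  -0.8 ]
```

{"method": "move_arm", "body": {
  "commands": [
    [[0.2, 0, 0.2, 0, 0, 0.4], [0, 0, 0.2, 0, 0, 0.4], [0, 0, 0.1, 0, 0, 0.4], [0, 0, 0, 0, 0, 0]]
  ]
}}

```text
time_s: 22.68
tool_pos: [0.5754, -0.0676, 0.2321]
ee_rot: [0.0, 0.976, 0.219, 0.0]
wrist_force: [2.2, 0.4, 0.8]
grip_width: 0.272
```

```bash
python3 -c "
from h import *
goto([.575,-.0698,.2366],104.35-75)"
```

```text
tcp [ 0.5754 -0.0676  0.2321] theta 25.32 tilt [ 0.01 -0.05] shift mm [-1.29  1.88 -4.49]
az units -0.6708442683453436
t 22.675 F [2.16 0.4  0.76] M [ 0.185 -0.337  0.026] w 0.272 q [-0.24  0.4   1.64 -0.    1.1  -0.68]
```

{"method": "move_arm", "body": {
  "commands": [
    [[0, 0, 0.4, 0, 0, 0], [0, 0, 0.3, 0, 0, 0], [0, 0, 0, 0, 0, 0]]
  ]
}}

```text
time_s: 23.05
tool_pos: [0.5754, -0.0675, 0.2318]
ee_rot: [0.0, 0.976, 0.219, 0.0]
wrist_force: [0.4, 0.8, 5.3]
grip_width: 0.275
```

```bash
python3 -c "
from h import *
goto([.575,-.0698,.2366],104.35-75)"
```

```text
tcp [ 0.5754 -0.0675  0.2318] theta 25.24 tilt [ 0.03 -0.04] shift mm [-1.34  1.92 -4.75]
az units -0.6844963892473809
t 23.05 F [0.42 0.83 5.35] M [ 0.056 -0.045  0.037] w 0.275 q [-0.24  0.4   1.64 -0.    1.1  -0.68]
```

{"method": "move_arm", "body": {
  "commands": [
    [[0, 0, -0.2, 0, 0, 0.4], [0, 0, 0.1, 0, 0, 0.4], [0, 0, 0.1, 0, 0, 0.2], [0, 0, 0, 0, 0, 0]]
  ]
}}

```text
time_s: 23.55
tool_pos: [0.5754, -0.0674, 0.2315]
ee_rot: [0.0, 0.986, 0.167, 0.0]
wrist_force: [1.0, -0.1, 2.9]
grip_width: 0.276
```

```bash
python3 -c "
from h import *
goto([.575,-.0698,.2366],104.35-75)"
```

```text
tcp [ 0.5754 -0.0674  0.2315] theta 19.23 tilt [ 0.03 -0.03] shift mm [-1.19  2.11 -5.08]
az units -1.6870035035710014
t 23.55 F [ 1.04 -0.15  2.93] M [ 0.008 -0.303  0.043] w 0.276 q [-0.24  0.4   1.64 -0.    1.1  -0.57]
```

{"method": "move_arm", "body": {
  "commands": [
    [[0, 0, 0, 0, 0, -0.4], [0, 0, -0.5, 0, 0, -0.4], [0, 0, -2, 0, 0, 0], [0, 0, -4, 0, 0, 0], [0, 0, -8, 0, 0, 0], [0, 0, -10, 0, 0, 0], [0, 0, -10, 0, 0, 0], [0, 0, -10, 0, 0, -0.6], [0, 0, 0, 0, 0, -0.95], [0, 0, 0, 0, 0, -0.95], [0, 0, 0, 0, 0, -0.95], [0, 0, 0, 0, 0, -0.95], [0, 0, 0, 0, 0, -0.95], [0, 0, 0, 0, 0, -0.95], [0, 0, 0, 0, 0, -0.95], [0, 0, 0, 0, 0, -0.95], [0, 0, 0, 0, 0, -0.95], [0, 0, 0, 0, 0, -0.95], [0, 0, 0, 0, 0, -0.95], [0, 0, 0, 0, 0, -0.95]]
  ]
}}

```text
time_s: 26.05
tool_pos: [0.5753, -0.0673, 0.2765]
ee_rot: [0.0, 0.668, 0.744, 0.0]
wrist_force: [-0.2, -0.0, -0.2]
grip_width: 0.278
```

```bash
python3 -c "
from h import *
goto([.639,.278,.275],96)"
```

```text
tcp [ 0.5753 -0.0673  0.2765] theta 96.17 tilt [ 0.02 -0.02] shift mm [336.41 100.46   1.44]
az units 0.02854492091924025
t 26.05 F [-0.16 -0.02 -0.16] M [-0.023  0.015 -0.016] w 0.278 q [-0.24  0.35  1.59 -0.    1.2  -1.91]
```

{"method": "move_arm", "body": {
  "commands": [
    [[12, 3.6, 0, 0, 0, 0], [20, 6, 0, 0, 0, 0], [28, 8.4, 0, 0, 0, 0], [28, 8.4, 0, 0, 0, 0], [28, 8.4, 0, 0, 0, 0], [28, 8.4, 0, 0, 0, 0], [28, 8.4, 0, 0, 0, 0], [28, 8.4, 0, 0, 0, 0], [28, 8.4, 0, 0, 0, 0], [28, 8.4, 0, 0, 0, 0], [28, 8.4, 0, 0, 0, 0], [28, 8.4, 0, 0, 0, 0], [16, 4.8, 0, 0, 0, 0], [8.4, 2.1, 0, 0, 0, 0], [0, 0, 0, 0, 0, 0], [0, 0, 0, 0, 0, 0]]
  ]
}}

```text
time_s: 28.05
tool_pos: [0.64, 0.277, 0.2758]
ee_rot: [0.0, 0.67, 0.743, -0.0]
wrist_force: [0.3, -0.1, -1.0]
grip_width: 0.278
```

```bash
python3 -c "
from h import *
goto([.639,.278,.149],96)
T=avg('top',8);S=avg('scene',8);T0=np.load('T0.npy')
g=lambda I,x,y,w,h,s:cv2.resize(I[y:y+h,x:x+w,::-1],None,fx=s,fy=s,interpolation=cv2.INTER_CUBIC).clip(0,255).astype(np.uint8)
a=np.hstack([g(T,332,180,28,26,14),g(T0,332,180,28,26,14)])
b=np.hstack([g(S,325,215,40,22,9),g(S,293,165,40,22,9)])
c=np.zeros((a.shape[0]+b.shape[0],784,3),np.uint8);c[:a.shape[0],:a.shape[1]]=a;c[a.shape[0]:,:b.shape[1]]=b;cv2.imwrite('pics/c1.png',c)
"
```

```text
tcp [0.64   0.277  0.2758] theta 95.94 tilt [-0.02 -0.03] shift mm [  1.13  -0.83 126.76]
az units -0.009793538889563061
t 28.05 F [ 0.33 -0.11 -1.03] M [-0.004 -0.033 -0.033] w 0.278 q [ 0.31  0.52  1.31 -0.    1.31 -1.36]
```

View pics/c1.png

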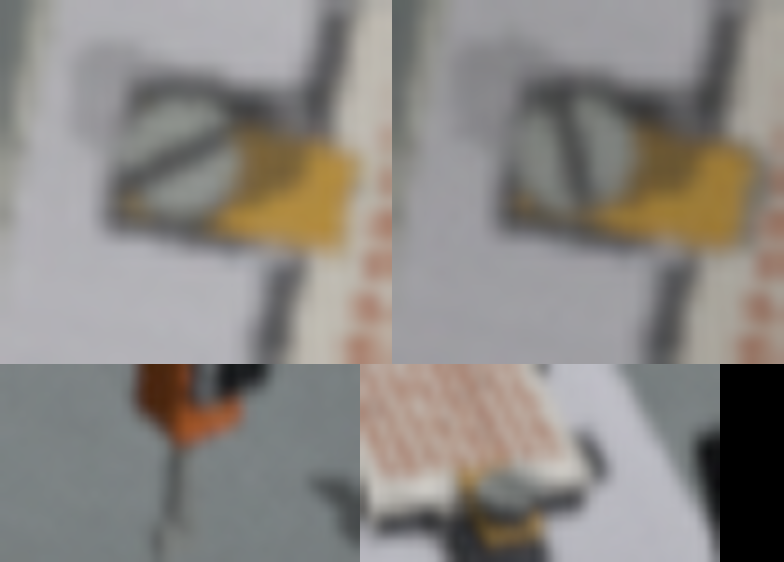

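The slot now lies about 63° clockwise of image-up. It began about 14° counter-clockwise, so the total is roughly 77°. Stowing the driver next.

{"method": "move_arm", "body": {
  "commands": [
    [[1.1, -0.8, 6, 0, 0, 0], [0, 0, 12, 0, 0, 0], [0, 0, 12, 0, 0, 0], [0, 0, 12, 0, 0, 0], [0, 0, 12, 0, 0, 0], [0, 0, 8, 0, 0, 0], [0, 0, 6, 0, 0, 0], [0, 0, 3, 0, 0, 0], [0, 0, 0, 0, 0, 0]]
  ]
}}

```text
time_s: 29.98
tool_pos: [0.6392, 0.2789, 0.2048]
ee_rot: [0.0, 0.669, 0.743, -0.0]
wrist_force: [1.0, 0.2, -2.3]
grip_width: 0.274
```

{"method": "move_arm", "body": {
  "commands": [
    [[0, 0, 2, 0, 0, 0], [0, 0, 2, 0, 0, 0], [0, 0, 2, 0, 0, 0], [0, 0, 2, 0, 0, 0]]
  ]
}}

```text
time_s: 30.48
tool_pos: [0.6392, 0.2788, 0.1966]
ee_rot: [0.0, 0.669, 0.743, -0.0]
wrist_force: [-0.2, -0.6, -1.0]
grip_width: 0.271
```

No contact. I adjust y by −0.8 mm and go on down.

{"method": "move_arm", "body": {
  "commands": [
    [[-0.8, 0, 3, 0, 0, 0], [0, 0, 4, 0, 0, 0], [0, 0, 4, 0, 0, 0], [0, 0, 4, 0, 0, 0], [0, 0, 4, 0, 0, 0], [0, 0, 4, 0, 0, 0], [0, 0, 4, 0, 0, 0], [0, 0, 4, 0, 0, 0], [0, 0, 4, 0, 0, 0], [0, 0, 4, 0, 0, 0], [0, 0, 4, 0, 0, 0], [0, 0, 2, 0, 0, 0], [0, 0, 0, 0, 0, 0]]
  ]
}}

```text
time_s: 32.1
tool_pos: [0.6392, 0.278, 0.1516]
ee_rot: [-0.0, 0.669, 0.743, -0.0]
wrist_force: [-0.9, 0.2, -0.5]
grip_width: 0.271
```

{"method": "move_arm", "body": {
  "commands": [
    [[0, 0, 0.8, 0, 0, 0], [0, 0, 0.5, 0, 0, 0], [0, 0, 0, 0, 0, 0]]
  ]
}}

```text
time_s: 32.48
tool_pos: [0.6393, 0.2781, 0.1505]
ee_rot: [0.0, 0.669, 0.743, -0.0]
wrist_force: [0.5, 0.4, -1.8]
grip_width: 0.273
```

{"method": "move_arm", "body": {
  "commands": [
    [[0, 0, 0.6, 0, 0, 0], [0, 0, 0.4, 0, 0, 0], [0, 0, 0, 0, 0, 0]]
  ]
}}

```text
time_s: 32.85
tool_pos: [0.6393, 0.2781, 0.1497]
ee_rot: [0.0, 0.669, 0.743, 0.0]
wrist_force: [-0.9, -0.3, 1.3]
grip_width: 0.275
```

{"method": "move_arm", "body": {
  "commands": [
    [[0, 0, 0.4, 0, 0, 0], [0, 0, 0, 0, 0, 0]]
  ]
}}

```text
time_s: 33.1
tool_pos: [0.6393, 0.2781, 0.1497]
ee_rot: [0.0, 0.669, 0.743, 0.0]
wrist_force: [-1.2, -1.6, 5.0]
grip_width: 0.277
```

Handle down on the stand: contact at the original height of 0.1497. Now release to the same partial opening and retreat.

{"method": "move_arm", "body": {
  "commands": [
    [[0, 0, -0.4, 0, 0, 0], [0, 0, 0, 0, 0, 0], [0, 0, 0, 0, 0, 0], [0, 0, 0, 0, 0, 0], [0, 0, 0, 0, 0, 0]]
  ],
  "grip": 0.1
}}

```text
time_s: 33.72
tool_pos: [0.6393, 0.278, 0.1494]
ee_rot: [-0.0, 0.669, 0.743, -0.0]
wrist_force: [0.7, -0.7, 0.3]
grip_width: 0.452
```

{"method": "move_arm", "body": {
  "commands": [
    [[0, 0, -3, 0, 0, 0], [0, 0, -6, 0, 0, 0], [0, 0, -10, 0, 0, 0], [0, 0, -14, 0, 0, 0], [0, 0, -16, 0, 0, 0], [0, 0, -16, 0, 0, 0], [0, 0, -16, 0, 0, 0], [0, 0, -14, 0, 0, 0], [0, 0, -10, 0, 0, 0], [0, -30, 0, 0, 0, 0], [0, -40, 0, 0, 0, 0], [0, -40, 0, 0, 0, 0], [0, -40, 0, 0, 0, 0], [0, -30, 0, 0, 0, 0], [0, 0, 0, 0, 0, 0]]
  ]
}}

```text
time_s: 35.6
tool_pos: [0.4577, 0.2589, 0.2545]
ee_rot: [-0.001, 0.669, 0.743, -0.001]
wrist_force: [0.8, 0.6, 0.4]
grip_width: 0.447
```

```bash
python3 -c "
from h import *
goto([.639,.278,.149],96)
T=r.get_image('top');S=r.get_image('scene');T0=np.load('T0.npy');S0=np.load('S0.npy')
g=lambda I,x,y,w,h,s:cv2.resize(I[y:y+h,x:x+w,::-1],None,fx=s,fy=s,interpolation=cv2.INTER_CUBIC).clip(0,255).astype(np.uint8)
cv2.imwrite('pics/e1.png',np.hstack([g(T,180,110,260,170,1.5),g(S,150,150,270,170,1.5)]))
for n,I,I0 in(('T',T,T0),('S',S,S0)):
  D=np.abs(I-I0).max(2)>45;c,l,st,ct=cv2.connectedComponentsWithStats(D.astype(np.uint8))
  print(n,[(s[:5].tolist()) for s in st[1:] if s[4]>12])
"
```

```text
tcp [0.4577 0.2589 0.2545] theta 96.04 tilt [-0.13 -0.05] shift mm [ -0.   182.53 105.07]
az units 0.006372673322232458
t 35.6 F [0.79 0.57 0.38] M [0.    0.007 0.048] w 0.447 q [ 0.38  0.31  1.73  0.    1.11 -1.29]
T [[214, 114, 22, 25, 322], [199, 120, 8, 17, 117], [195, 142, 11, 10, 79], [266, 146, 35, 23, 429], [373, 173, 45, 52, 601], [353, 181, 47, 35, 651], [348, 182, 6, 3, 13], [208, 189, 7, 12, 52], [329, 189, 22, 21, 193], [141, 203, 6, 8, 21], [193, 203, 49, 53, 1162], [142, 213, 3, 8, 15], [327, 212, 68, 20, 298], [601, 212, 18, 31, 376], [350, 235, 9, 6, 17], [317, 236, 6, 5, 14], [322, 239, 8, 7, 15], [342, 245, 13, 10, 23], [363, 245, 9, 11, 22], [300, 247, 10, 7, 25], [275, 249, 8, 17, 62], [369, 250, 10, 8, 26], [153, 253, 25, 34, 507], [384, 253, 7, 6, 17], [413, 253, 49, 32, 1015], [379, 255, 4, 7, 13], [346, 256, 8, 7, 20], [387, 259, 13, 6, 29], [154, 260, 96, 140, 8077], [369, 260, 21, 17, 95], [150, 262, 5, 7, 19], [397, 271, 8, 6, 14], [61, 285, 9, 4, 17], [0, 286, 47, 114, 2170], [159, 286, 21, 15, 155], [41, 291, 75, 80, 1748], [503, 314, 2, 16, 21], [61, 37
[... 155 characters left out ...]
0], [545, 0, 91, 160, 5566], [489, 8, 5, 20, 34], [567, 36, 8, 22, 107], [582, 39, 10, 7, 28], [459, 59, 6, 4, 16], [508, 73, 10, 17, 93], [453, 93, 7, 14, 47], [423, 101, 7, 10, 30], [334, 113, 59, 22, 432], [243, 118, 74, 64, 1914], [589, 129, 7, 9, 21], [468, 130, 28, 11, 90], [499, 131, 33, 18, 317], [297, 135, 85, 90, 1981], [331, 134, 32, 18, 223], [404, 138, 36, 14, 231], [385, 144, 41, 61, 1252], [527, 159, 45, 74, 1661], [564, 161, 17, 10, 64], [304, 180, 44, 45, 611], [383, 207, 6, 7, 30], [387, 215, 43, 39, 668], [292, 226, 22, 46, 619], [258, 250, 44, 35, 444], [333, 272, 10, 22, 173], [311, 280, 17, 15, 94], [303, 303, 22, 16, 179], [513, 306, 9, 7, 14], [467, 316, 61, 37, 441]]
```

View pics/e1.png

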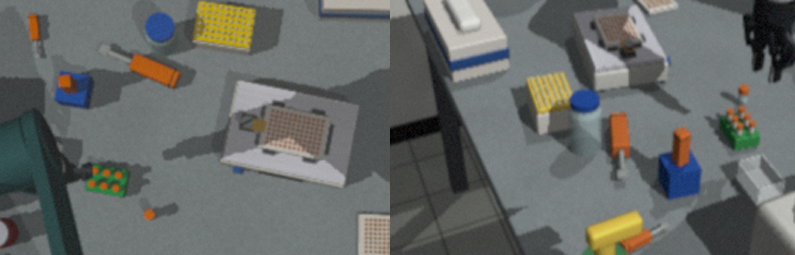

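The driver stands fully down in its stand, and rack, vial, bottle and tip box are where they were. The two look-alike drivers, however, now lie on the bench. I check the saved early pictures for when that happened.

```bash
python3 -c "
from h import *
def orange(I,n):
    I=I.astype(float); m=(I[...,0]>1.6*I[...,2])&(I[...,0]>60)&(I[...,0]>1.4*I[...,1])
    c,l,st,ct=cv2.connectedComponentsWithStats(m.astype(np.uint8)); print(n,[(ct[i].round(1).tolist(),st[i,2:].tolist()) for i in range(1,c) if st[i,4]>15])
a=lambda f:cv2.imread('pics/'+f)[...,::-1]
w=slice(100,190),slice(180,300)
orange(a('top0.png')[w],'t=0.1');orange(np.load('T0.npy')[w],'t~0.7 (pre-move)')
g=cv2.resize(a('g1.png'),None,fx=1/6,fy=1/6,interpolation=cv2.INTER_AREA);b=cv2.resize(a('g1b.png'),None,fx=.2,fy=.2,interpolation=cv2.INTER_AREA)
orange(g,'g1 t=3.35 crop at 195,135');orange(b,'g1b crop 300,190');orange(r.get_image('top')[w],'now')
orange(a('scene0.png')[190:290,300:380],'scene0 same crop as g1b')
s=r.sense();print(s['time_s'])
for p in((229,168),):pass
"
```

```text
t=0.1 [([43.4, 24.8], [20, 22, 278]), ([19.3, 46.1], [10, 9, 63]), ([44.4, 65.1], [12, 12, 106])]
t~0.7 (pre-move) [([43.4, 24.9], [20, 22, 278]), ([19.4, 46.0], [10, 9, 63]), ([44.5, 65.1], [12, 12, 108])]
g1 t=3.35 crop at 195,135 [([31.3, 31.8], [8, 10, 49])]
g1b crop 300,190 [([77.2, 35.7], [5, 9, 24]), ([4.0, 49.6], [10, 30, 239]), ([43.8, 57.2], [12, 26, 244])]
now [([22.4, 27.9], [8, 18, 114]), ([102.6, 56.7], [34, 23, 412]), ([44.2, 65.2], [12, 12, 106])]
scene0 same crop as g1b [([77.3, 35.1], [5, 9, 29]), ([6.6, 61.3], [14, 38, 509]), ([43.8, 57.2], [12, 26, 244]), ([38.0, 91.4], [9, 17, 142])]
35.75
```

```bash
python3 -c "
from plant import r
print(r.sign_off())"
```

```text
the job is handed in; nothing more can be done
None
```

The job is handed in at about 36 s of robot time: the clamp screw is turned about 75° clockwise and the middle-sized driver is back in its blue stand.

**Turning:** I seated the blade by feel, touching both slot walls and the slot floor. I then turned it in steps, following the screw down. The measured force on the wrist stayed below about 7 N at every check.

**Last checks on the screw:**
- The slot rotated roughly 77° between the top pictures taken before and after.
- The slot floor had sunk 4.8 mm when I probed it (about 69°), and I turned about 6° more after that.
- I did not measure the tab's pressure or whether the plate is held tight. I infer that from the angle.

**Last checks on the driver:** Its handle met the stand at the same height as at pick-up, and the handle's position in the top picture matches the start within about a pixel. The gripper is open and clear of everything.

**What disagreed:** The two look-alike drivers, large and small, started upright on the bench and now lie flat. They were upright just before my first move. The large one had already fallen in the picture at 3.35 s, before the gripper touched anything, and the small one was also gone from where it had stood. The planned path stayed about 110 mm from the large one and well above the small one, and no contact force was read. I think they toppled on their own, but I cannot prove it, and I left them as they lay. In the last picture the bottle, tip box, rack and vial are where they were, but I did not measure the trough, spare plate or red jar.

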